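# Reject the sticking damper

### The job

Push the plunger of each of the three dampers in the black holder down as far as it goes. One of them sticks and stops well before it is home: take that damper out and stand it upright in the grey reject tray, and leave the two sound ones standing in the holder with their plungers fully home.

Things in the scene. Friction and masses are not known exactly. Their poses are not given: they have to be found in the camera images.
- damper_one_barrel (a point): Damper one, one of three alike: bare aluminium cylinder 28 mm across, 75 mm tall, loose (160 g), upright in a holder socket, with a steel rod and round white push cap (24 mm across, 6 mm thick) on top. Point on its axis 60 mm above its underside, 15 mm below the cylinder's upper end: grip here from above. The cap's top is 41 mm above this point, less the joint value.
- damper_two_barrel (a point): Damper two, one of three alike: bare aluminium cylinder 28 mm across, 75 mm tall, loose (160 g), upright in a holder socket, with a steel rod and round white push cap (24 mm across, 6 mm thick) on top. Point on its axis 60 mm above its underside, 15 mm below the cylinder's upper end: grip here from above. The cap's top is 41 mm above this point, less the joint value.
- damper_three_barrel (a point): Damper three, one of three alike: bare aluminium cylinder 28 mm across, 75 mm tall, loose (160 g), upright in a holder socket, with a steel rod and round white push cap (24 mm across, 6 mm thick) on top. Point on its axis 60 mm above its underside, 15 mm below the cylinder's upper end: grip here from above. The cap's top is 41 mm above this point, less the joint value.
- plunger_one (a joint): How far damper one's plunger is pushed in (m): 0 right out, 0.020 fully home. Starts at 0 to 0.003, moves straight down under 3 to 4 N, stays where left. A sound one goes all the way home; the sticking one moves freely, then stops dead at about 0.008 and will not yield (10 N is plenty). Exactly one of the three sticks; which one is not told.
- plunger_two (a joint): How far damper two's plunger is pushed in (m): 0 right out, 0.020 fully home. Starts at 0 to 0.003, moves straight down under 3 to 4 N, stays where left. A sound one goes all the way home; the sticking one moves freely, then stops dead at about 0.008 and will not yield (10 N is plenty). Exactly one of the three sticks; which one is not told.
- plunger_three (a joint): How far damper three's plunger is pushed in (m): 0 right out, 0.020 fully home. Starts at 0 to 0.003, moves straight down under 3 to 4 N, stays where left. A sound one goes all the way home; the sticking one moves freely, then stops dead at about 0.008 and will not yield (10 N is plenty). Exactly one of the three sticks; which one is not told.
- holder: The holder: fixed black block 150 x 150 mm, 30 mm high; origin at the centre of its underside, on the table; x and y along its sides. Four round sockets 37.5 mm from the centre along each side, 31 mm wide, 25 mm deep, floors 5 mm above the table. Three hold the dampers; the other a plain steel post, 25 mm across, 85 mm tall, no cap, not part of the job.
- tray_in (a point): The reject tray: fixed shallow square tray of grey plastic, open at the top, 150 x 150 mm outside, 30 mm high, walls 4 mm. This point is the centre of its inner floor, 4 mm above the table; x and y run along its sides. A small black ring (29 mm across, 9 mm high) lies loose in its +x +y corner, 52 mm from the centre along each side.

How it is judged:
By the outcome, as a careful person would: the job done as asked, in the order asked, and still so for the second after the job is handed in, with the robot touching nothing.
It also fails if it takes over 53 s, if anything falls off the work surface, if the arm or the gripper's body presses on something with over 40 N, if the wrist force passes 120 N, or if a joint passes its speed limit or range.

### The arm

A 6-joint arm with a two-finger parallel gripper is mounted at the origin on the work surface. World frame = base frame: x ahead of the robot, y to its left, z up, the work surface at z = 0. Lengths are in m, angles in rad, forces in N, time in s.
With the tool pointing down it reaches from about 0.4 to 0.825 m from the base axis. Payload 7 kg.
Tool frame: the origin (TCP) lies midway between the tips of the shut fingers; the grasp point (between the pads) lies 19 mm behind it; z points along the fingers, y is the line along which they close (so a half turn about z gives the same grasp; the last joint's range is limited). The gripper opens to 85 mm and grips with 20 to 120 N. Pads are 22 mm wide; open, the fingers measure 114 mm over their backs; the gripper's body (76 mm by 85 mm) begins 54 mm behind the grasp point. The pads swing forward as they close: fully open they stand 13 mm farther back than shut.
Start: joints at [1.462, 0.359, 0.012, 0, -1.224, -0.288], TCP at [0.261, 0.623, 0.201] pointing down, gripper open.
Joint ranges: [-3.07, 3.07], [-1.43, 2.12], [-1.02, 1.25], [-3.03, 1.67], [-3.05, -0], [-3.03, 3.03]. Speed limits (rad/s): [2.39, 2.39, 3.01, 3.14, 3.14, 3.14].

### API

Orientations are given as a unit quaternion [w, x, y, z].
In Python, from plant import manip gives the robot as it stands.
- The arm moves only by the tool play_rows, never from a script. Its argument "deltas" is a list of rows, each an object of numbers: "tx", "ty", "tz": the shift along the world's x, y, z each as a share of 20 cm, from -1 to 1; "roll": the turn about the world's z as a share of pi rad, from -1 to 1; "jaw": the opening, from 0 (shut) to 1 (fully open). In form: [{"tx": .., "ty": .., "tz": .., "roll": .., "jaw": ..}, ...]. A call has 1 to 20 rows; each row is the pose to reach, as a shift and turn from the pose commanded when the call began, turning the shorter way round; what a row does not reach only later rows make up. A row lasts 1/12 s, in which the tool goes at most 41.7 mm and 7.16 degrees, less where a joint would pass 70% of its speed; a pose out of reach is approached as far as the arm can. A call with a number of a shift or a turn outside -1 to 1 is refused whole. A call with a gripper value outside its range is refused whole. The fingers move at their own pace and stop on an object; the grip force is fixed at half the most. Time passes only in rows, so rows that repeat a pose let the fingers close. It gives the time, the measured TCP pose, the force, the opening and the grip force at its end, in the units of the state.
- manip.read_state(): the state, without advancing time (a new reading comes with each control period).
- manip.camera(name): name is "side" or "top"; returns (picture, depth): 400x640x3 uint8, red, green, blue; 400x640 float32, m along the optical axis (not along the pixel's ray), 0 where there is no reading.
- manip.camera_model(name): a dict with "mtx" (3x3 intrinsics, pixels), "dist_coeffs" ([k1, k2, p1, p2, k3] as OpenCV has them; the pictures are not rectified), "xyz" and "orientation" of the camera in the world. Camera axes: x right, y up, looking along -z (the intrinsics and any distortion apply to the point x, -y, -z); pixel columns grow to the right and rows downward; lengths in m; the calibration is good to about 2 mm. A picture is of the moment at which its call begins. camera_model takes no time and is no camera call.
- manip.close_job(): hands the job in; it is judged then, once.
The state is a dict: "clock": time; "joint_positions": joint angles; "qvel": joint speeds; "joint_efforts": joint torques, N m; "ee_pos": TCP position; "tool_rot": TCP orientation; "contact_force": force on the tool from outside, world axes, zero at the start; "moment": the same for the moment, N m; "width": finger opening in m; "grip_force": force on a finger pad.
Only numpy, scipy, OpenCV 4.12 (cv2) and the standard library are available. Lean on these libraries where they do the work, as an engineer would, in place of code of your own. Each camera call takes 0.05 s, during which the arm holds its last target. There are 200 camera calls.

## Working session

There is one attempt and no reset: what is moved stays moved. The work goes in short steps, Python scripts to look and compute and a tool call to move; the robot and the scene stay as the last step left them, time stands still between calls to the robot, and variables do not carry over. Pictures are saved under pics/ and viewed, at most 10 in all, crops included, and the job is handed in when it is done.

Besides the shell and the picture viewer there is one more tool, called after "Request:" by a JSON object that holds its "method" and its "body", one argument or row to a line. play_rows: Moves the arm, as the interface text tells. Shift numbers are shares of 20 cm and turn numbers shares of pi rad, none past 1 either way. Its arguments: {"type":"object","properties":{"deltas":{"type":"array","items":{"type":"object","properties":{"tx":{"type":"number"},"ty":{"type":"number"},"tz":{"type":"number"},"roll":{"type":"number"},"jaw":{"type":"number"}}}}},"required":["deltas"]}

```bash
mkdir -p pics; cat > h.py <<'E'
import numpy as np, cv2
from plant import manip
from scipy.spatial.transform import Rotation as R
def shot(n,tag):
    p,d=manip.camera(n); cv2.imwrite(f'pics/{tag}.png',p[:,:,::-1]); np.save(f'pics/{tag}.npy',d); return p,d
def model(n):
    m=manip.camera_model(n); q=m['orientation']
    return np.array(m['mtx']),np.array(m['dist_coeffs']),np.array(m['xyz']),R.from_quat([q[1],q[2],q[3],q[0]]).as_matrix()
def ray(n,uv):
    K,D,c,r=model(n); u=cv2.undistortPoints(np.float64(uv).reshape(-1,1,2),K,D).reshape(-1,2)
    return c,(np.c_[u[:,0],-u[:,1],-np.ones(len(u))])@r.T
def onplane(n,uv,z):
    c,d=ray(n,uv); return c+d*((z-c[2])/d[:,2])[:,None]
def cloud(n,depth):
    v,u=np.mgrid[0:400,0:640]; uv=np.c_[u.ravel(),v.ravel()]
    c,d=ray(n,uv); P=c+d*depth.ravel()[:,None]; P[depth.ravel()==0]=np.nan
    return P.reshape(400,640,3)
def proj(n,P):
    K,D,c,r=model(n); q=(np.atleast_2d(P)-c)@r; q=q*[1,-1,-1]
    return cv2.projectPoints(q,np.zeros(3),np.zeros(3),K,D)[0].reshape(-1,2)
E
python3 - <<'E'
from h import *
for n in('top','side'):
    shot(n,n+'0'); m=manip.camera_model(n); print(n,m)
print(manip.read_state())
E
```

```text
top {'mtx': array([[371.70432893,   0.        , 323.08079799],
       [  0.        , 371.70432893, 198.35892429],
       [  0.        ,   0.        ,   1.        ]]), 'dist_coeffs': array([-0.00889805,  0.        ,  0.        ,  0.        ,  0.        ]), 'xyz': array([ 0.41726571, -0.0125877 ,  0.73373039]), 'orientation': array([-0.70225232, -0.06689191,  0.06232483,  0.70603312])}
side {'mtx': array([[466.75983271,   0.        , 321.43619217],
       [  0.        , 466.75983271, 205.40168618],
       [  0.        ,   0.        ,   1.        ]]), 'dist_coeffs': array([-0.01660558,  0.        ,  0.        ,  0.        ,  0.        ]), 'xyz': array([0.21415299, 0.35942457, 0.65226692]), 'orientation': array([-0.32253562, -0.12458937,  0.3314537 ,  0.87783068])}
{'clock': 0.1, 'joint_positions': array([ 1.46209216e+00,  3.59310931e-01,  1.11613834e-02, -2.97269203e-04,
       -1.22409308e+00, -2.88120959e-01]), 'qvel': array([-0.00091853, -0.00242783,  0.0023896 ,  0.00151051,  0.00117114,
        0.001352  ]), 'joint_efforts': array([-2.62005764e-03, -5.84762943e+01,  2.94105434e+01,  6.95440382e+00,
       -3.15791891e-03,  2.24179374e-06]), 'ee_pos': array([0.26071868, 0.62210943, 0.19966698]), 'tool_rot': array([ 7.32762811e-04,  9.80370476e-01, -1.97162846e-01, -7.44063439e-05]), 'contact_force': array([-0.3851669 , -0.36345518, -0.142069  ]), 'moment': array([-0.01803236,  0.01824447,  0.04302157]), 'grip_force': 0.0, 'width': 0.08554580281957855}
```

View pics/top0.png

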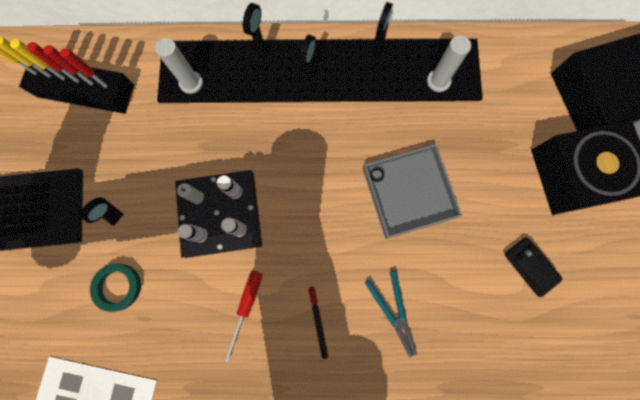

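View pics/side0.png

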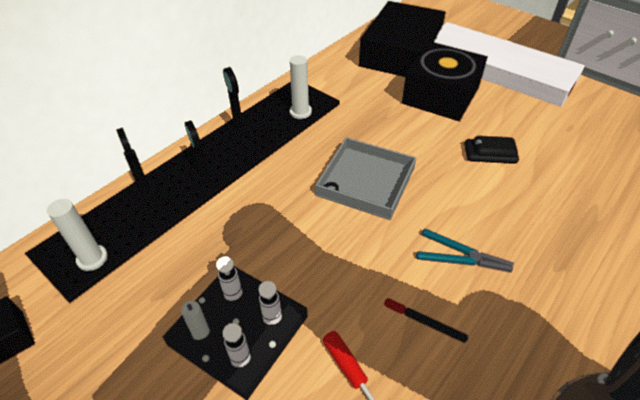

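The top view shows the holder around (218,213), with capped dampers at (225,183), (233,227) and (190,233), and the post at (187,190). The tray is around (412,190), with the ring at (377,174). The side view agrees.

```bash
python3 - <<'E'
from h import *
crops=[]
for n,(x0,x1,y0,y1),(tx0,tx1,ty0,ty1) in (('top',(165,275,160,268),(355,470,135,245)),('side',(155,315,245,400),(305,425,130,225))):
    p=cv2.imread(f'pics/{n}0.png'); d=np.load(f'pics/{n}0.npy'); C=cloud(n,d)
    crops.append(cv2.resize(p[y0:y1,x0:x1],(390,390),interpolation=cv2.INTER_CUBIC))
    g=p.min(2)
    S=np.s_[y0:y1,x0:x1]; z=C[S][...,2]
    print(n,'table z',np.nanmedian(C[...,2][280:340,400:500]))
    # points above 0.085 -> tops
    m=(z>0.087).astype(np.uint8); k,l,st,ce=cv2.connectedComponentsWithStats(m)
    for i in range(1,k):
        if st[i,4]>8:
            q=C[S][l==i]; top=q[q[:,2]>q[:,2].max()-0.006]
            print('blob',st[i],ce[i]+[x0,y0],'top',q[:,2].max().round(4),np.median(top,0).round(4),top.mean(0).round(4))
    m=((z>0.02)&(z<0.036)).astype(np.uint8); k,l,st,ce=cv2.connectedComponentsWithStats(m)
    i=1+np.argmax(st[1:,4]); q=C[S][l==i]; r=cv2.minAreaRect(np.float32(q[:,:2])*1000); print('holder',r,np.median(q[:,2]))
    T=C[ty0:ty1,tx0:tx1]; z=T[...,2]; m=((z>0.022)&(z<0.036)); q=T[m]; print('tray rim',cv2.minAreaRect(np.float32(q[:,:2])*1000),np.median(q[:,2]))
cv2.imwrite('pics/crop0.png',np.hstack(crops))
E
```

```text
top table z 4.359474039028477e-05
blob [ 52  16  15  14 146] [224.         182.13013699] top 0.1071 [0.5636 0.1634 0.1046] [0.5635 0.1635 0.1046]
blob [ 13  24  14  14 149] [184.09395973 190.06711409] top 0.0996 [0.553  0.2383 0.097 ] [0.5528 0.2382 0.0973]
blob [ 57  58  14  14 156] [228.43589744 224.6474359 ] top 0.1059 [0.4889 0.153  0.1034] [0.4893 0.1531 0.1034]
blob [ 13  64  15  15 158] [184.71518987 231.03797468] top 0.1061 [0.4788 0.2273 0.1037] [0.4788 0.2274 0.1036]
holder ((521.430419921875, 196.171875), (150.71722412109375, 151.5939178466797), 8.129415512084961) 0.03002350666010678
tray rim ((563.8865966796875, -180.29612731933594), (150.510986328125, 148.76158142089844), 16.187280654907227) 0.029213464206971906
side table z 0.0001774669125170769
blob [ 61  12  17  16 215] [224.39069767 264.35813953] top 0.1069 [0.5635 0.1653 0.1045] [0.5637 0.1654 0.1043]
blob [104  36  17  17 234] [267.04273504 289.16239316] top 0.1058 [0.4894 0.1546 0.1033] [0.4895 0.1547 0.1032]
blob [ 26  56  19  17 250] [189.988 309.176] top 0.0993 [0.5534 0.239  0.0969] [0.5535 0.2391 0.097 ]
blob [ 68  78  19  19 278] [231.74100719 332.45683453] top 0.1055 [0.4785 0.229  0.1035] [0.4787 0.2289 0.1034]
holder ((522.3511352539062, 196.10873413085938), (151.8580322265625, 151.22500610351562), 8.00149154663086) 0.02995533548950602
tray rim ((564.8915405273438, -180.15084838867188), (151.11236572265625, 154.83595275878906), 16.28782844543457) 0.028509034791161292
```

View pics/crop0.png

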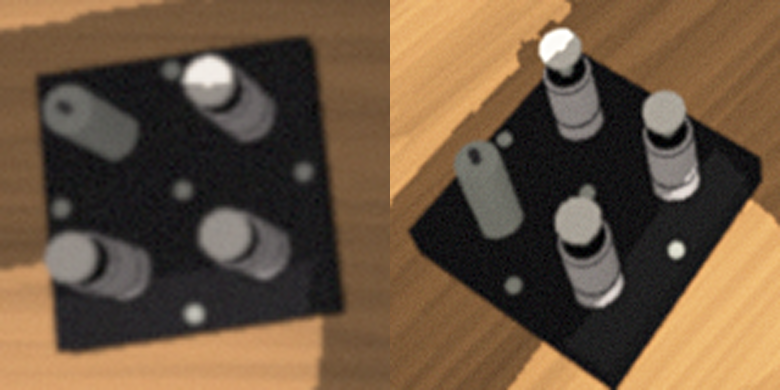

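The two cameras agree, and the measurements match the given sizes: 75 mm pitch, cap tops at about 105 mm, rims at 30 mm.

- **Dampers:** A (0.5635, 0.1645), B (0.489, 0.154), C (0.479, 0.228).
- **Tray:** centre (0.5645, -0.180).

I'll shut the jaw and go above C first.

Request:
{"method": "play_rows", "body": {
  "deltas": [
    {"tx":0.545,"ty":-0.985,"tz":0,"roll":-0.08,"jaw":0},
    {"tx":0.545,"ty":-0.985,"tz":0,"roll":-0.08,"jaw":0},
    {"tx":0.545,"ty":-0.985,"tz":0,"roll":-0.08,"jaw":0},
    {"tx":0.545,"ty":-0.985,"tz":0,"roll":-0.08,"jaw":0},
    {"tx":0.545,"ty":-0.985,"tz":0,"roll":-0.08,"jaw":0},
    {"tx":0.545,"ty":-0.985,"tz":0,"roll":-0.08,"jaw":0}
  ]
}}

```text
clock: 0.6
ee_pos: [0.3709, 0.4213, 0.2005]
tool_rot: [0.001, 0.948, -0.319, -0.0]
contact_force: [-0.8, 0.0, -0.4]
width: 0.0124
grip_force: 0.0
```

Request:
{"method": "play_rows", "body": {
  "deltas": [
    {"tx":0.545,"ty":-0.985,"tz":-0.2,"jaw":0},
    {"tx":0.545,"ty":-0.985,"tz":-0.2,"jaw":0},
    {"tx":0.545,"ty":-0.985,"tz":-0.2,"jaw":0},
    {"tx":0.545,"ty":-0.985,"tz":-0.3,"jaw":0},
    {"tx":0.545,"ty":-0.985,"tz":-0.35,"jaw":0},
    {"tx":0.545,"ty":-0.985,"tz":-0.4,"jaw":0},
    {"tx":0.545,"ty":-0.985,"tz":-0.4,"jaw":0},
    {"tx":0.545,"ty":-0.985,"tz":-0.4,"jaw":0},
    {"tx":0.545,"ty":-0.985,"tz":-0.4,"jaw":0}
  ]
}}

```text
schema error: expected keys tx, ty, tz, roll, jaw
```

Request:
{"method": "play_rows", "body": {
  "deltas": [
    {"tx":0.545,"ty":-0.985,"tz":-0.2,"roll":0,"jaw":0},
    {"tx":0.545,"ty":-0.985,"tz":-0.2,"roll":0,"jaw":0},
    {"tx":0.545,"ty":-0.985,"tz":-0.2,"roll":0,"jaw":0},
    {"tx":0.545,"ty":-0.985,"tz":-0.3,"roll":0,"jaw":0},
    {"tx":0.545,"ty":-0.985,"tz":-0.35,"roll":0,"jaw":0},
    {"tx":0.545,"ty":-0.985,"tz":-0.4,"roll":0,"jaw":0},
    {"tx":0.545,"ty":-0.985,"tz":-0.4,"roll":0,"jaw":0},
    {"tx":0.545,"ty":-0.985,"tz":-0.4,"roll":0,"jaw":0},
    {"tx":0.545,"ty":-0.985,"tz":-0.4,"roll":0,"jaw":0}
  ]
}}

```text
clock: 1.35
ee_pos: [0.4792, 0.2286, 0.1206]
tool_rot: [0.0, 0.948, -0.319, 0.0]
contact_force: [-0.2, -0.1, -0.1]
width: -0.0002
grip_force: 0.0
```

```bash
python3 - <<'E'
from h import *
s=manip.read_state(); q=s['tool_rot']; print(s['clock'],s['ee_pos'],'yaw y',np.degrees(2*np.arctan2(q[2],q[1]))+90,s['contact_force'],s['width'])
p,d=shot('side','s1'); a=proj('side',s['ee_pos']); print(a)
cv2.imwrite('pics/s1c.png',cv2.resize(p[230:380,130:330,::-1],(800,600),interpolation=cv2.INTER_CUBIC))
E
```

```text
1.35 [0.47917776 0.22860216 0.12060129] yaw y 52.83300274398282 [-0.19804331 -0.14846198 -0.14610916] -0.0002121517696531811
[[229.50792596 325.45086269]]
```

View pics/s1c.png

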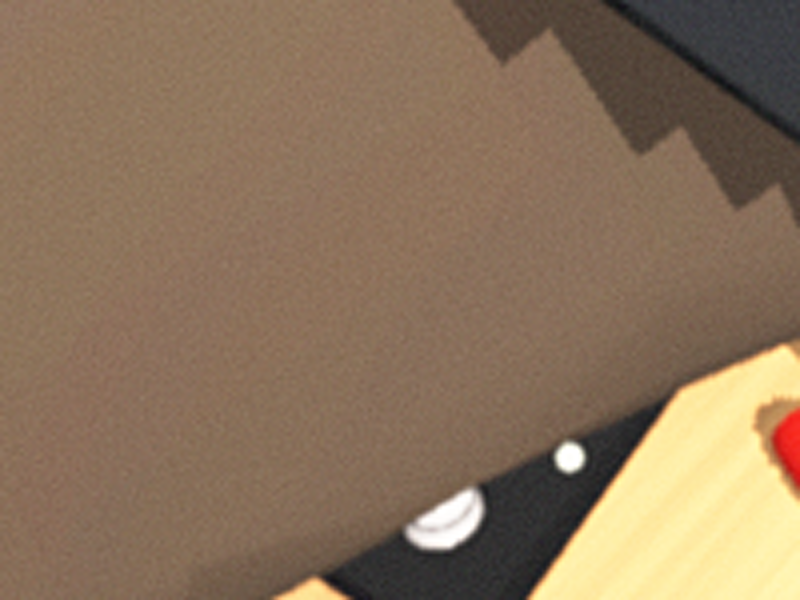

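The arm hides the cap (rim visible at crop (445,525)), but the TCP reads within 1 mm of C's axis, so I'll press gently.

Request:
{"method": "play_rows", "body": {
  "deltas": [
    {"tx":0,"ty":0,"tz":-0.05,"roll":0,"jaw":0},
    {"tx":0,"ty":0,"tz":-0.075,"roll":0,"jaw":0},
    {"tx":0,"ty":0,"tz":-0.09,"roll":0,"jaw":0},
    {"tx":0,"ty":0,"tz":-0.1,"roll":0,"jaw":0},
    {"tx":0,"ty":0,"tz":-0.105,"roll":0,"jaw":0},
    {"tx":0,"ty":0,"tz":-0.11,"roll":0,"jaw":0},
    {"tx":0,"ty":0,"tz":-0.115,"roll":0,"jaw":0},
    {"tx":0,"ty":0,"tz":-0.118,"roll":0,"jaw":0},
    {"tx":0,"ty":0,"tz":-0.12,"roll":0,"jaw":0},
    {"tx":0,"ty":0,"tz":-0.12,"roll":0,"jaw":0}
  ]
}}

```text
clock: 2.23
ee_pos: [0.4789, 0.2285, 0.0965]
tool_rot: [-0.0, 0.948, -0.318, 0.0]
contact_force: [0.5, 0.5, -0.9]
width: 0.0003
grip_force: 0.0
```

Request:
{"method": "play_rows", "body": {
  "deltas": [
    {"tx":0,"ty":0,"tz":-0.005,"roll":0,"jaw":0},
    {"tx":0,"ty":0,"tz":-0.01,"roll":0,"jaw":0},
    {"tx":0,"ty":0,"tz":-0.015,"roll":0,"jaw":0},
    {"tx":0,"ty":0,"tz":-0.02,"roll":0,"jaw":0}
  ]
}}

```text
clock: 2.57
ee_pos: [0.4788, 0.2285, 0.0924]
tool_rot: [0.0, 0.948, -0.318, -0.0]
contact_force: [-0.2, -0.2, 0.8]
width: -0.0
grip_force: 0.0
```

Request:
{"method": "play_rows", "body": {
  "deltas": [
    {"tx":0,"ty":0,"tz":-0.006,"roll":0,"jaw":0},
    {"tx":0,"ty":0,"tz":-0.012,"roll":0,"jaw":0},
    {"tx":0,"ty":0,"tz":-0.018,"roll":0,"jaw":0},
    {"tx":0,"ty":0,"tz":-0.024,"roll":0,"jaw":0},
    {"tx":0,"ty":0,"tz":-0.028,"roll":0,"jaw":0}
  ]
}}

```text
clock: 2.98
ee_pos: [0.4788, 0.2285, 0.0867]
tool_rot: [0.0, 0.948, -0.318, -0.0]
contact_force: [-0.3, 0.4, 0.5]
width: 0.0001
grip_force: 0.0
```

Request:
{"method": "play_rows", "body": {
  "deltas": [
    {"tx":0,"ty":0,"tz":-0.004,"roll":0,"jaw":0},
    {"tx":0,"ty":0,"tz":-0.007,"roll":0,"jaw":0},
    {"tx":0,"ty":0,"tz":-0.01,"roll":0,"jaw":0}
  ]
}}

```text
clock: 3.23
ee_pos: [0.4789, 0.2285, 0.0849]
tool_rot: [0.0, 0.948, -0.318, 0.0]
contact_force: [-0.7, 0.1, -0.6]
width: -0.0003
grip_force: 0.0
```

```bash
python3 - <<'E'
from h import *
for n in('side','top'):
    p,d=shot(n,n+'2'); C=cloud(n,d)
    s=manip.read_state()
    a=proj(n,[s['ee_pos'],[.4787,.2283,.04]]).round(1).tolist(); print(n,a,s['ee_pos'],s['contact_force'])
p=cv2.imread('pics/top2.png')[150:270,150:310]; q=cv2.imread('pics/side2.png')[250:400,150:350]
cv2.imwrite('pics/c2.png',np.hstack([cv2.resize(p,(400,300)),cv2.resize(q,(400,300))]))
E
```

```text
side [[234.0, 338.5], [238.9, 353.0]] [0.47883989 0.22849694 0.0847559 ] [ 0.40893873 -0.48832518  0.10465785]
top [[187.9, 232.0], [196.8, 234.3]] [0.47884879 0.22849606 0.08482462] [-0.19805752 -0.96824198  0.8572999 ]
```

View pics/c2.png

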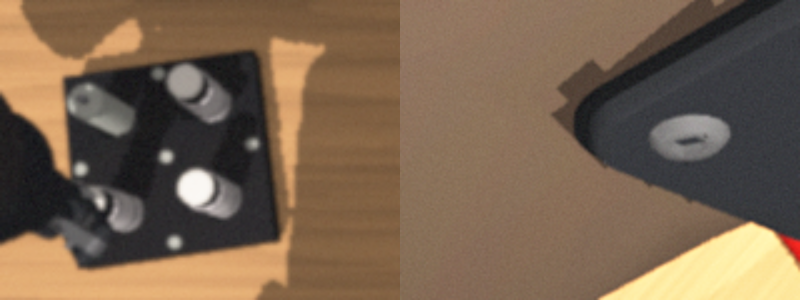

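```bash
python3 - <<'E'
from h import *
d=np.load('pics/top2.npy'); C=cloud('top',d)
for v in range(220,256,3):
    print(v,' '.join('%3d,%3d,%3d'%tuple((C[v,u]*1000).round()) if np.isfinite(C[v,u,0]) else '   nan     ' for u in range(168,208,4)))
p=cv2.imread('pics/top2.png')[195:265,140:240]
cv2.imwrite('pics/c3.png',cv2.resize(p,(800,560),interpolation=cv2.INTER_CUBIC))
E
```

```text
220 478,190,259 479,190,247 487,210,185 507,265, 30 507,258, 30 507,250, 31 507,243, 28 507,235, 30 507,227, 30 507,219, 30
223 474,190,259 479,203,215 481,204,199 483,205,181 501,258, 30 501,249, 31 501,242, 31 501,235, 28 501,226, 31 501,219, 30
226 470,191,258 475,204,212 478,209,186 480,209,172 484,216,138 487,222,103 490,223, 81 492,223, 62 495,227, 30 495,218, 32
229 467,192,253 469,197,230 471,200,208 476,213,161 475,203,171 482,222,103 485,223, 80 484,216, 80 487,216, 59 490,220, 25
232 463,193,250 465,194,235 465,192,227 471,209,171 470,201,176 471,197,168 479,222, 83 479,216, 81 481,215, 63 483,215, 41
235 460,196,244 461,194,235 461,191,229 466,208,173 465,197,183 464,189,191 474,223, 80 474,216, 78 475,214, 65 477,214, 41
238 456,198,238 457,197,227 458,194,221 459,193,208 459,190,202 459,185,200 460,182,192 469,218, 73 471,217, 54 472,216, 36
241 453,202,229 453,198,224 454,194,220 454,190,217 454,188,208 454,182,208 454,176,209 466,226, 50 466,221, 40 467,218, 28
244 449,200,231 449,197,225 450,195,218 450,190,215 450,185,213 450,181,209 450,176,208 450,172,202 461,224, 30 461,217, 31
247 458,298, -1 457,290,  0 446,200,203 446,191,213 446,186,211 446,181,209 446,177,205 456,232, 31 456,225, 29 456,217, 30
250 452,298, -2 452,290,  0 452,282,  0 442,193,206 442,186,209 442,181,208 450,239, 30 450,232, 29 450,223, 32 450,217, 29
253 446,297,  0 446,289,  0 446,282, -2 438,192,210 438,186,210 438,182,205 444,238, 31 444,231, 30 444,224, 28 444,216, 29
```

View pics/c3.png

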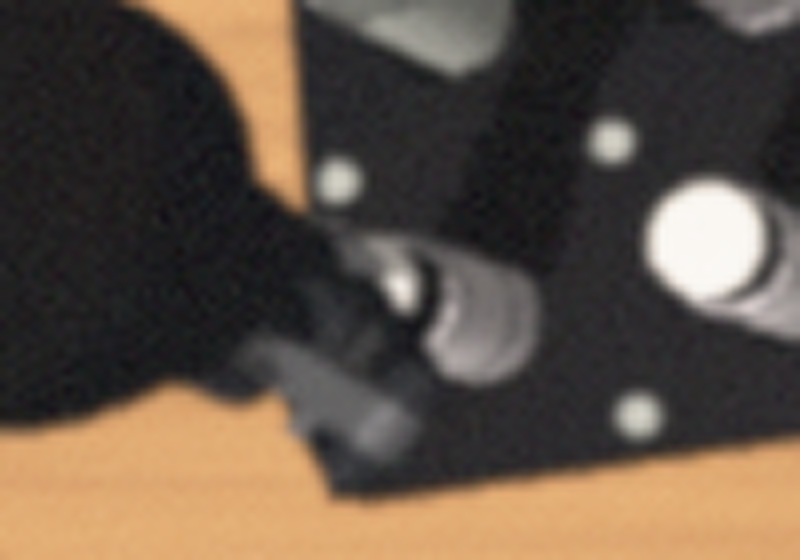

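The top crop shows C with a lit sliver at (395,285) under the finger tips. That alone doesn't show whether the cap went home, so I'll lift aside and measure cap heights.

Request:
{"method": "play_rows", "body": {
  "deltas": [
    {"tx":0,"ty":0,"tz":0.15,"roll":0,"jaw":0},
    {"tx":0,"ty":0.3,"tz":0.3,"roll":0,"jaw":0},
    {"tx":0,"ty":0.5,"tz":0.4,"roll":0,"jaw":0},
    {"tx":0,"ty":0.5,"tz":0.4,"roll":0,"jaw":0},
    {"tx":0,"ty":0.5,"tz":0.4,"roll":0,"jaw":0}
  ]
}}

```text
clock: 3.75
ee_pos: [0.4806, 0.3338, 0.1681]
tool_rot: [-0.003, 0.948, -0.317, 0.001]
contact_force: [-0.6, 0.8, 0.3]
width: 0.0001
grip_force: 0.0
```

```bash
cat >> h.py <<'E'
def caps(tag,n='top',pts={'A':(.5635,.1645),'B':(.489,.154),'C':(.4788,.2283)}):
    p,d=shot(n,tag); C=cloud(n,d); s=manip.read_state(); print(s['clock'],s['ee_pos'],s['contact_force'])
    for k,(x,y) in pts.items():
        r=np.hypot(C[...,0]-x,C[...,1]-y); z=C[...,2]
        q=C[(r<.03)&(z>.075)&(z<.115)]; t=q[q[:,2]>np.percentile(q[:,2],97)-.006] if len(q) else q
        w=C[(r<.008)&(z>.07)&(z<.115)]
        print(k,len(q),'top',np.percentile(q[:,2],97).round(4) if len(q) else None,'centre',t.mean(0).round(4) if len(t) else None,'near axis z',np.median(w[:,2]).round(4) if len(w) else None)
E
python3 -c "
from h import *
caps('t4')
print(manip.read_state()['tool_rot'])"
```

```text
3.8 [0.47940964 0.33139535 0.16621847] [-0.15761574  0.07536423 -0.50980929]
A 241 top 0.1063 centre [0.5634 0.1635 0.1047] near axis z 0.1046
B 236 top 0.1054 centre [0.4892 0.153  0.1033] near axis z 0.1035
C 262 top 0.1053 centre [0.4787 0.2271 0.1036] near axis z 0.1033
[-1.34437433e-03  9.48328062e-01 -3.17288100e-01  5.83917309e-04]
```

C's cap hasn't moved (0.1035), so the real finger tips aren't where I took the TCP to be. I'll measure the fingers directly.

```bash
python3 - <<'E'
from h import *
imgs=[]
for n in('top','side'):
    p,d=shot(n,n+'5'); C=cloud(n,d); s=manip.read_state(); e=s['ee_pos']
    r=np.hypot(C[...,0]-e[0],C[...,1]-e[1]); z=C[...,2]
    m=(r<.06)&(z>.05)&(z<.32); q=C[m]; print(n,e,m.sum())
    for a in np.arange(.08,.30,.01):
        t=q[(q[:,2]>=a)&(q[:,2]<a+.01)]
        if len(t): print(' z%.2f'%a,len(t),((t[:,:2].min(0)-e[:2])*1000).round(),((t[:,:2].max(0)-e[:2])*1000).round())
    u,v=proj(n,e)[0]; print('tcp px',u,v)
    u0=int(np.clip(u-60,0,520)); v0=int(np.clip(v-70,0,290))
    c=cv2.resize(p[v0:v0+110,u0:u0+120,::-1],(400,367),interpolation=cv2.INTER_CUBIC)
    cv2.circle(c,(int((u-u0)*3.333),int((v-v0)*3.333)),4,(0,0,255),1); imgs.append(c)
cv2.imwrite('pics/c5.png',np.hstack(imgs))
E
```

```text
top [0.47867962 0.32954108 0.16502986] 1608
 z0.19 4 [ 2. -9.] [ 5. -7.]
 z0.20 42 [ -9. -13.] [14.  1.]
 z0.21 51 [ -4. -13.] [13.  1.]
 z0.22 33 [ -2. -13.] [12. -2.]
 z0.23 19 [  0. -15.] [16. -0.]
 z0.24 105 [-15. -32.] [31. 22.]
 z0.25 140 [-15. -38.] [33. 23.]
 z0.26 126 [-19. -44.] [28. 17.]
 z0.27 109 [-24. -51.] [24.  4.]
 z0.28 245 [-45. -54.] [22.  1.]
 z0.29 315 [-44. -53.] [ 12. -16.]
tcp px 103.98159626552027 227.56262490089233
side [0.47836676 0.32835749 0.16442744] 5151
 z0.19 8 [-10.  -2.] [-6.  8.]
 z0.20 122 [-13. -14.] [ 4. 15.]
 z0.21 162 [-13. -13.] [ 4. 15.]
 z0.22 140 [-13. -11.] [ 4. 15.]
 z0.23 124 [-16. -10.] [ 9. 21.]
 z0.24 432 [-29. -22.] [19. 36.]
 z0.25 581 [-34. -30.] [19. 42.]
 z0.26 596 [-39. -33.] [23. 48.]
 z0.27 614 [-43. -40.] [26. 53.]
 z0.28 1099 [-45. -54.] [44. 54.]
 z0.29 714 [-43. -50.] [44. 53.]
tcp px 153.9874895901757 371.9520520438854
```

View pics/c5.png

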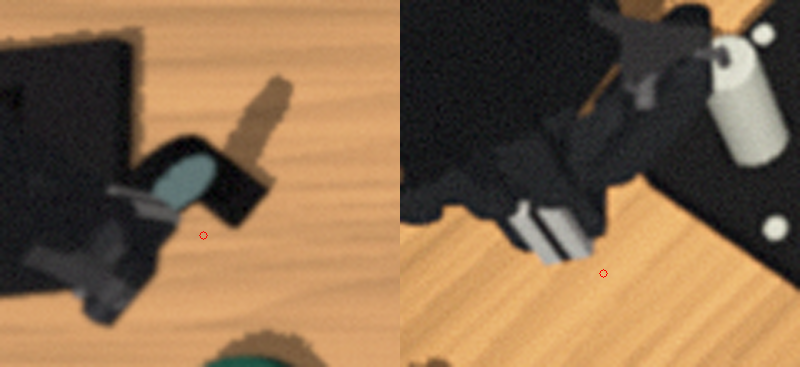

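The depth from both cameras puts the tips about 33 mm above the reported TCP: lowest finger points at about 0.197 with a TCP of 0.165, and xy centred. So the reported z is biased and the earlier pass stopped short of the cap. I'll go back to C and find contact by force.

Request:
{"method": "play_rows", "body": {
  "deltas": [
    {"tx":0,"ty":-0.2,"tz":0,"roll":0,"jaw":0},
    {"tx":0,"ty":-0.4,"tz":-0.1,"roll":0,"jaw":0},
    {"tx":0,"ty":-0.5,"tz":-0.25,"roll":0,"jaw":0},
    {"tx":0,"ty":-0.5,"tz":-0.35,"roll":0,"jaw":0},
    {"tx":0,"ty":-0.5,"tz":-0.4,"roll":0,"jaw":0},
    {"tx":0,"ty":-0.5,"tz":-0.42,"roll":0,"jaw":0},
    {"tx":0,"ty":-0.5,"tz":-0.44,"roll":0,"jaw":0},
    {"tx":0,"ty":-0.5,"tz":-0.45,"roll":0,"jaw":0},
    {"tx":0,"ty":-0.5,"tz":-0.46,"roll":0,"jaw":0},
    {"tx":0,"ty":-0.5,"tz":-0.47,"roll":0,"jaw":0}
  ]
}}

```text
clock: 4.73
ee_pos: [0.4795, 0.2294, 0.0716]
tool_rot: [-0.001, 0.948, -0.318, 0.0]
contact_force: [0.4, 0.5, 3.0]
width: 0.0001
grip_force: 1.5
```

Request:
{"method": "play_rows", "body": {
  "deltas": [
    {"tx":0,"ty":0,"tz":-0.01,"roll":0,"jaw":0},
    {"tx":0,"ty":0,"tz":-0.02,"roll":0,"jaw":0}
  ]
}}

```text
clock: 4.9
ee_pos: [0.4794, 0.2293, 0.0675]
tool_rot: [-0.001, 0.948, -0.318, 0.0]
contact_force: [0.2, 0.4, 2.0]
width: -0.0002
grip_force: 1.5
```

Request:
{"method": "play_rows", "body": {
  "deltas": [
    {"tx":0,"ty":0,"tz":-0.007,"roll":0,"jaw":0},
    {"tx":0,"ty":0,"tz":-0.014,"roll":0,"jaw":0},
    {"tx":0,"ty":0,"tz":-0.02,"roll":0,"jaw":0}
  ]
}}

```text
clock: 5.15
ee_pos: [0.4791, 0.2288, 0.063]
tool_rot: [-0.0, 0.948, -0.318, 0.0]
contact_force: [0.6, 0.2, 2.0]
width: 0.0
grip_force: 1.4
```

Request:
{"method": "play_rows", "body": {
  "deltas": [
    {"tx":0,"ty":0,"tz":-0.005,"roll":0,"jaw":0},
    {"tx":0,"ty":0,"tz":-0.01,"roll":0,"jaw":0}
  ]
}}

```text
clock: 5.32
ee_pos: [0.479, 0.2286, 0.0609]
tool_rot: [-0.0, 0.948, -0.318, 0.0]
contact_force: [0.4, -0.3, 2.6]
width: -0.0002
grip_force: 1.4
```

C has travelled more than 10 mm under 2–3 N, so it is probably sound. Continuing to the end stop.

Request:
{"method": "play_rows", "body": {
  "deltas": [
    {"tx":0,"ty":0,"tz":-0.008,"roll":0,"jaw":0},
    {"tx":0,"ty":0,"tz":-0.016,"roll":0,"jaw":0},
    {"tx":0,"ty":0,"tz":-0.024,"roll":0,"jaw":0},
    {"tx":0,"ty":0,"tz":-0.03,"roll":0,"jaw":0}
  ]
}}

```text
clock: 5.65
ee_pos: [0.4795, 0.229, 0.0552]
tool_rot: [-0.0, 0.948, -0.318, 0.0]
contact_force: [-0.2, 2.0, 12.2]
width: 0.0001
grip_force: 6.2
```

Request:
{"method": "play_rows", "body": {
  "deltas": [
    {"tx":0,"ty":0,"tz":-0.005,"roll":0,"jaw":0},
    {"tx":0,"ty":0,"tz":-0.008,"roll":0,"jaw":0}
  ]
}}

```text
clock: 5.82
ee_pos: [0.4804, 0.2295, 0.0551]
tool_rot: [-0.001, 0.948, -0.318, 0.001]
contact_force: [-3.0, -0.7, 22.6]
width: 0.0
grip_force: 11.0
```

C stopped dead at TCP z 0.0552, which is home and gives a tip offset of about 31 mm. B is next.

Request:
{"method": "play_rows", "body": {
  "deltas": [
    {"tx":0,"ty":0,"tz":0.08,"roll":0,"jaw":0},
    {"tx":0,"ty":0,"tz":0.2,"roll":0,"jaw":0},
    {"tx":0.02,"ty":-0.15,"tz":0.2,"roll":0,"jaw":0},
    {"tx":0.05,"ty":-0.3,"tz":0.2,"roll":0,"jaw":0},
    {"tx":0.05,"ty":-0.372,"tz":0.18,"roll":0,"jaw":0},
    {"tx":0.05,"ty":-0.372,"tz":0.16,"roll":0,"jaw":0},
    {"tx":0.05,"ty":-0.372,"tz":0.14,"roll":0,"jaw":0},
    {"tx":0.05,"ty":-0.372,"tz":0.12,"roll":0,"jaw":0},
    {"tx":0.05,"ty":-0.372,"tz":0.11,"roll":0,"jaw":0},
    {"tx":0.05,"ty":-0.372,"tz":0.1,"roll":0,"jaw":0},
    {"tx":0.05,"ty":-0.372,"tz":0.09,"roll":0,"jaw":0},
    {"tx":0.05,"ty":-0.372,"tz":0.08,"roll":0,"jaw":0}
  ]
}}

```text
clock: 6.82
ee_pos: [0.489, 0.1547, 0.0693]
tool_rot: [-0.0, 0.948, -0.318, 0.0]
contact_force: [-0.8, 0.3, 3.2]
width: -0.0003
grip_force: 1.5
```

Request:
{"method": "play_rows", "body": {
  "deltas": [
    {"tx":0,"ty":0,"tz":-0.006,"roll":0,"jaw":0},
    {"tx":0,"ty":0,"tz":-0.012,"roll":0,"jaw":0}
  ]
}}

```text
clock: 6.98
ee_pos: [0.489, 0.1545, 0.067]
tool_rot: [-0.0, 0.948, -0.318, 0.0]
contact_force: [-0.1, 0.4, 3.5]
width: -0.0001
grip_force: 1.4
```

Request:
{"method": "play_rows", "body": {
  "deltas": [
    {"tx":0,"ty":0,"tz":-0.006,"roll":0,"jaw":0},
    {"tx":0,"ty":0,"tz":-0.01,"roll":0,"jaw":0}
  ]
}}

```text
clock: 7.15
ee_pos: [0.489, 0.1543, 0.0649]
tool_rot: [-0.0, 0.948, -0.318, 0.0]
contact_force: [-1.4, -0.1, 2.6]
width: 0.0002
grip_force: 1.4
```

Request:
{"method": "play_rows", "body": {
  "deltas": [
    {"tx":0,"ty":0,"tz":-0.005,"roll":0,"jaw":0},
    {"tx":0,"ty":0,"tz":-0.01,"roll":0,"jaw":0}
  ]
}}

```text
clock: 7.32
ee_pos: [0.489, 0.1542, 0.0629]
tool_rot: [-0.0, 0.948, -0.318, 0.0]
contact_force: [-1.0, -0.1, 3.2]
width: -0.0004
grip_force: 1.4
```

B has also passed the sticking point (0.067), so it is sound. Pressing it home.

Request:
{"method": "play_rows", "body": {
  "deltas": [
    {"tx":0,"ty":0,"tz":-0.008,"roll":0,"jaw":0},
    {"tx":0,"ty":0,"tz":-0.016,"roll":0,"jaw":0},
    {"tx":0,"ty":0,"tz":-0.024,"roll":0,"jaw":0},
    {"tx":0,"ty":0,"tz":-0.032,"roll":0,"jaw":0},
    {"tx":0,"ty":0,"tz":-0.038,"roll":0,"jaw":0}
  ]
}}

```text
clock: 7.73
ee_pos: [0.489, 0.1542, 0.0552]
tool_rot: [-0.0, 0.948, -0.318, 0.0]
contact_force: [-2.3, 1.6, 14.1]
width: -0.0002
grip_force: 7.9
```

Request:
{"method": "play_rows", "body": {
  "deltas": [
    {"tx":0,"ty":0,"tz":-0.004,"roll":0,"jaw":0},
    {"tx":0,"ty":0,"tz":-0.008,"roll":0,"jaw":0}
  ]
}}

```text
clock: 7.9
ee_pos: [0.4902, 0.1547, 0.0552]
tool_rot: [-0.001, 0.948, -0.318, 0.001]
contact_force: [-3.5, 0.3, 22.8]
width: 0.0003
grip_force: 11.1
```

B is home at the same height (0.0552). Now A, which should be the sticking one.

Request:
{"method": "play_rows", "body": {
  "deltas": [
    {"tx":0,"ty":0,"tz":0.08,"roll":0,"jaw":0},
    {"tx":0,"ty":0,"tz":0.2,"roll":0,"jaw":0},
    {"tx":0.15,"ty":0.02,"tz":0.2,"roll":0,"jaw":0},
    {"tx":0.3,"ty":0.04,"tz":0.2,"roll":0,"jaw":0},
    {"tx":0.372,"ty":0.052,"tz":0.18,"roll":0,"jaw":0},
    {"tx":0.372,"ty":0.052,"tz":0.16,"roll":0,"jaw":0},
    {"tx":0.372,"ty":0.052,"tz":0.14,"roll":0,"jaw":0},
    {"tx":0.372,"ty":0.052,"tz":0.12,"roll":0,"jaw":0},
    {"tx":0.372,"ty":0.052,"tz":0.11,"roll":0,"jaw":0},
    {"tx":0.372,"ty":0.052,"tz":0.1,"roll":0,"jaw":0},
    {"tx":0.372,"ty":0.052,"tz":0.09,"roll":0,"jaw":0},
    {"tx":0.372,"ty":0.052,"tz":0.08,"roll":0,"jaw":0}
  ]
}}

```text
clock: 8.9
ee_pos: [0.5632, 0.1647, 0.0702]
tool_rot: [-0.0, 0.948, -0.318, 0.0]
contact_force: [-0.0, -0.1, 3.3]
width: -0.0001
grip_force: 1.5
```

Request:
{"method": "play_rows", "body": {
  "deltas": [
    {"tx":0,"ty":0,"tz":-0.005,"roll":0,"jaw":0},
    {"tx":0,"ty":0,"tz":-0.01,"roll":0,"jaw":0},
    {"tx":0,"ty":0,"tz":-0.015,"roll":0,"jaw":0},
    {"tx":0,"ty":0,"tz":-0.018,"roll":0,"jaw":0}
  ]
}}

```text
clock: 9.23
ee_pos: [0.5641, 0.1648, 0.0672]
tool_rot: [-0.0, 0.948, -0.318, 0.001]
contact_force: [-2.0, -0.4, 13.4]
width: 0.0001
grip_force: 6.6
```

A stopped dead at TCP z 0.0672, exactly 12 mm above home (plunger at 0.008), under 13 N. It is the sticking one. I'll lift, open, and check all three by depth.

Request:
{"method": "play_rows", "body": {
  "deltas": [
    {"tx":-0.002,"ty":0,"tz":0.1,"roll":0,"jaw":0},
    {"tx":-0.002,"ty":0,"tz":0.27,"roll":0,"jaw":0},
    {"tx":-0.002,"ty":0,"tz":0.27,"roll":0,"jaw":0.8},
    {"tx":-0.002,"ty":0,"tz":0.27,"roll":0,"jaw":0.8},
    {"tx":-0.002,"ty":0,"tz":0.27,"roll":0,"jaw":0.8},
    {"tx":-0.002,"ty":0,"tz":0.27,"roll":0,"jaw":0.8},
    {"tx":-0.002,"ty":0,"tz":0.27,"roll":0,"jaw":0.8}
  ]
}}

```text
clock: 9.82
ee_pos: [0.5623, 0.1642, 0.1191]
tool_rot: [0.001, 0.948, -0.318, -0.001]
contact_force: [0.1, 0.0, -0.4]
width: 0.0607
grip_force: 0.0
```

```bash
python3 -c "
from h import *
caps('t6')"
```

```text
9.8667 [0.56237525 0.1642539  0.11912484] [-0.23013915  0.64198882 -0.26840494]
A 5 top 0.1004 centre [0.5657 0.17   0.0976] near axis z 0.0991
B 198 top 0.0879 centre [0.4892 0.1529 0.0859] near axis z 0.0861
C 210 top 0.0879 centre [0.4785 0.2271 0.086 ] near axis z 0.0862
```

B and C are home (cap tops at 0.086) and A is at 0.098. Now gripping A with its grasp point at true z 0.065, which is TCP z of about 0.016.

Request:
{"method": "play_rows", "body": {
  "deltas": [
    {"tx":0.005,"ty":0,"tz":-0.1,"roll":0,"jaw":0.8},
    {"tx":0.005,"ty":0,"tz":-0.2,"roll":0,"jaw":0.8},
    {"tx":0.005,"ty":0,"tz":-0.3,"roll":0,"jaw":0.8},
    {"tx":0.005,"ty":0,"tz":-0.4,"roll":0,"jaw":0.8},
    {"tx":0.005,"ty":0,"tz":-0.47,"roll":0,"jaw":0.8},
    {"tx":0.005,"ty":0,"tz":-0.51,"roll":0,"jaw":0.8},
    {"tx":0.005,"ty":0,"tz":-0.51,"roll":0,"jaw":0.8},
    {"tx":0.005,"ty":0,"tz":-0.51,"roll":0,"jaw":0.8}
  ]
}}

```text
clock: 10.53
ee_pos: [0.5638, 0.1644, 0.0179]
tool_rot: [0.0, 0.948, -0.318, -0.0]
contact_force: [0.9, -0.4, 0.2]
width: 0.0684
grip_force: 0.0
```

Request:
{"method": "play_rows", "body": {
  "deltas": [
    {"tx":0,"ty":0,"tz":0,"roll":0,"jaw":0},
    {"tx":0,"ty":0,"tz":0,"roll":0,"jaw":0},
    {"tx":0,"ty":0,"tz":0,"roll":0,"jaw":0},
    {"tx":0,"ty":0,"tz":0,"roll":0,"jaw":0},
    {"tx":0,"ty":0,"tz":0,"roll":0,"jaw":0},
    {"tx":0,"ty":0,"tz":0,"roll":0,"jaw":0}
  ]
}}

```text
clock: 11.03
ee_pos: [0.5646, 0.1649, 0.0192]
tool_rot: [-0.001, 0.948, -0.318, 0.001]
contact_force: [-0.7, 0.4, 6.1]
width: 0.0262
grip_force: 59.0
```

Request:
{"method": "play_rows", "body": {
  "deltas": [
    {"tx":0,"ty":0,"tz":0.02,"roll":0,"jaw":0},
    {"tx":0,"ty":0,"tz":0.06,"roll":0,"jaw":0},
    {"tx":0,"ty":0,"tz":0.12,"roll":0,"jaw":0},
    {"tx":0,"ty":0,"tz":0.18,"roll":0,"jaw":0},
    {"tx":0,"ty":0,"tz":0.26,"roll":0,"jaw":0},
    {"tx":0,"ty":0,"tz":0.36,"roll":0,"jaw":0},
    {"tx":0,"ty":0,"tz":0.45,"roll":0,"jaw":0},
    {"tx":0,"ty":0,"tz":0.45,"roll":0,"jaw":0},
    {"tx":0,"ty":0,"tz":0.45,"roll":0,"jaw":0}
  ]
}}

```text
clock: 11.78
ee_pos: [0.5641, 0.1648, 0.1093]
tool_rot: [-0.001, 0.948, -0.319, 0.001]
contact_force: [0.4, -0.5, -3.7]
width: 0.0261
grip_force: 59.5
```

```bash
python3 - <<'E'
from h import *
p,d=shot('top','t7'); q,d2=shot('side','s7'); s=manip.read_state(); print(s['ee_pos'],s['contact_force'],s['width'])
cv2.imwrite('pics/c7.png',np.hstack([cv2.resize(p[100:270,120:320,::-1],(400,340)),cv2.resize(q[180:350,160:360,::-1],(400,340))]))
E
```

```text
[0.56304291 0.16419126 0.1074144 ] [-0.13189954 -0.76811832 -1.94358594] 0.026506454584851385
```

View pics/c7.png

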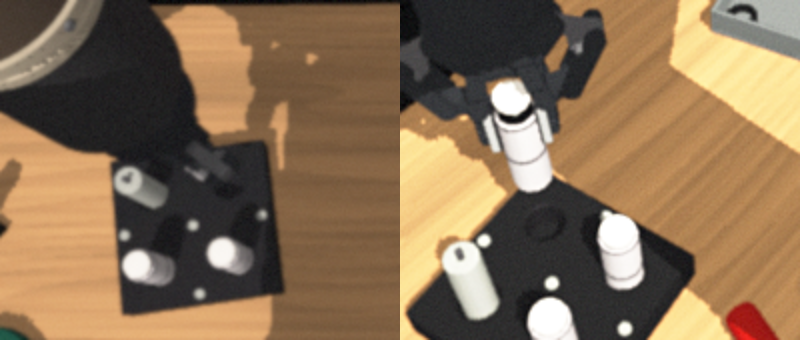

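The side crop shows A held upright at (525,140) above its empty socket at (545,222), with B and C standing and home. Carrying it to the tray.

Request:
{"method": "play_rows", "body": {
  "deltas": [
    {"tx":0,"ty":-0.1,"tz":0,"roll":0,"jaw":0},
    {"tx":0,"ty":-0.25,"tz":0,"roll":0,"jaw":0},
    {"tx":0,"ty":-0.4,"tz":0,"roll":0,"jaw":0},
    {"tx":0,"ty":-0.55,"tz":0,"roll":0,"jaw":0},
    {"tx":0,"ty":-0.7,"tz":0,"roll":0,"jaw":0},
    {"tx":0,"ty":-0.85,"tz":0,"roll":0,"jaw":0},
    {"tx":0,"ty":-1,"tz":0,"roll":0,"jaw":0}
  ]
}}

```text
clock: 12.47
ee_pos: [0.5627, -0.037, 0.1068]
tool_rot: [0.001, 0.948, -0.318, -0.001]
contact_force: [-0.0, -0.6, -2.1]
width: 0.0262
grip_force: 59.5
```

Request:
{"method": "play_rows", "body": {
  "deltas": [
    {"tx":0,"ty":-0.15,"tz":0,"roll":0,"jaw":0},
    {"tx":0,"ty":-0.3,"tz":0,"roll":0,"jaw":0},
    {"tx":0,"ty":-0.45,"tz":0,"roll":0,"jaw":0},
    {"tx":0,"ty":-0.6,"tz":0,"roll":0,"jaw":0},
    {"tx":0.005,"ty":-0.7,"tz":0,"roll":0,"jaw":0},
    {"tx":0.005,"ty":-0.72,"tz":0,"roll":0,"jaw":0},
    {"tx":0.005,"ty":-0.72,"tz":0,"roll":0,"jaw":0},
    {"tx":0.005,"ty":-0.72,"tz":-0.1,"roll":0,"jaw":0},
    {"tx":0.005,"ty":-0.72,"tz":-0.2,"roll":0,"jaw":0},
    {"tx":0.005,"ty":-0.72,"tz":-0.3,"roll":0,"jaw":0},
    {"tx":0.005,"ty":-0.72,"tz":-0.36,"roll":0,"jaw":0},
    {"tx":0.005,"ty":-0.72,"tz":-0.4,"roll":0,"jaw":0},
    {"tx":0.005,"ty":-0.72,"tz":-0.4,"roll":0,"jaw":0},
    {"tx":0.005,"ty":-0.72,"tz":-0.4,"roll":0,"jaw":0}
  ]
}}

```text
clock: 13.63
ee_pos: [0.5649, -0.1789, 0.0279]
tool_rot: [0.0, 0.948, -0.318, -0.0]
contact_force: [-0.6, 0.9, -1.7]
width: 0.0262
grip_force: 59.6
```

```bash
python3 - <<'E'
from h import *
p,d=shot('top','t8'); q,d2=shot('side','s8'); s=manip.read_state(); print(s['ee_pos'],s['tool_rot'],s['contact_force'],s['width'])
C=cloud('side',d2); e=s['ee_pos']; r=np.hypot(C[...,0]-e[0],C[...,1]-e[1]); t=C[(r<.022)&(C[...,2]<.06)]; print(np.histogram(t[:,2],np.arange(-.005,.061,.005)))
cv2.imwrite('pics/c8.png',np.hstack([cv2.resize(p[90:260,330:530,::-1],(400,340)),cv2.resize(q[70:240,280:480,::-1],(400,340))]))
E
```

```text
[ 0.56564352 -0.17918542  0.02898153] [-1.12681894e-04  9.48062868e-01 -3.18082330e-01  6.46131486e-04] [ 0.66556914 -0.47849032 -2.36271773] 0.026222165694200616
(array([  0, 139,  43,   3,  20,  30,  25,  30,  27,  30,  22,  27,  31]), array([-0.005,  0.   ,  0.005,  0.01 ,  0.015,  0.02 ,  0.025,  0.03 ,
        0.035,  0.04 ,  0.045,  0.05 ,  0.055,  0.06 ]))
```

View pics/c8.png

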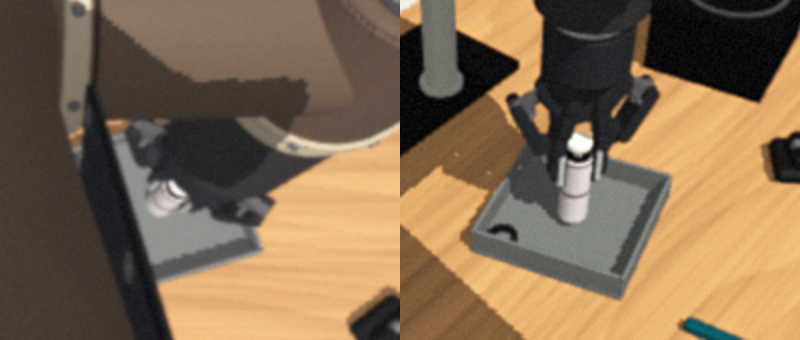

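The side crop shows the damper upright over the tray centre at (573,180), well clear of the ring at (503,235). Its underside is about 11 mm above the floor. Lowering to contact.

Request:
{"method": "play_rows", "body": {
  "deltas": [
    {"tx":0,"ty":0,"tz":-0.015,"roll":0,"jaw":0},
    {"tx":0,"ty":0,"tz":-0.03,"roll":0,"jaw":0},
    {"tx":0,"ty":0,"tz":-0.04,"roll":0,"jaw":0},
    {"tx":0,"ty":0,"tz":-0.045,"roll":0,"jaw":0},
    {"tx":0,"ty":0,"tz":-0.05,"roll":0,"jaw":0},
    {"tx":0,"ty":0,"tz":-0.05,"roll":0,"jaw":0}
  ]
}}

```text
clock: 14.23
ee_pos: [0.565, -0.1796, 0.0183]
tool_rot: [0.0, 0.948, -0.318, 0.0]
contact_force: [-1.0, -0.0, -0.2]
width: 0.0266
grip_force: 59.8
```

Request:
{"method": "play_rows", "body": {
  "deltas": [
    {"tx":0,"ty":0,"tz":-0.003,"roll":0,"jaw":0},
    {"tx":0,"ty":0,"tz":-0.005,"roll":0,"jaw":0}
  ]
}}

```text
clock: 14.4
ee_pos: [0.5652, -0.1798, 0.0182]
tool_rot: [0.0, 0.948, -0.318, 0.0]
contact_force: [-4.4, 1.2, 11.5]
width: 0.0261
grip_force: 60.9
```

It touches the floor at 0.0182 as predicted. Easing off, releasing, then lifting.

Request:
{"method": "play_rows", "body": {
  "deltas": [
    {"tx":0,"ty":0,"tz":0.005,"roll":0,"jaw":0},
    {"tx":0,"ty":0,"tz":0.005,"roll":0,"jaw":0.4},
    {"tx":0,"ty":0,"tz":0.005,"roll":0,"jaw":0.6},
    {"tx":0,"ty":0,"tz":0.005,"roll":0,"jaw":0.8},
    {"tx":0,"ty":0,"tz":0.005,"roll":0,"jaw":0.8},
    {"tx":0,"ty":0,"tz":0.005,"roll":0,"jaw":0.8},
    {"tx":0,"ty":0,"tz":0.03,"roll":0,"jaw":0.8},
    {"tx":0,"ty":0,"tz":0.1,"roll":0,"jaw":0.8},
    {"tx":0,"ty":0,"tz":0.2,"roll":0,"jaw":0.8},
    {"tx":0,"ty":0,"tz":0.35,"roll":0,"jaw":0.8},
    {"tx":0,"ty":0,"tz":0.5,"roll":0,"jaw":0.8},
    {"tx":0,"ty":0,"tz":0.65,"roll":0,"jaw":0.8},
    {"tx":0,"ty":0,"tz":0.7,"roll":0,"jaw":0.8},
    {"tx":0,"ty":0,"tz":0.7,"roll":0,"jaw":0.8},
    {"tx":0,"ty":0,"tz":0.7,"roll":0,"jaw":0.8}
  ]
}}

```text
clock: 15.65
ee_pos: [0.565, -0.1793, 0.1577]
tool_rot: [-0.0, 0.948, -0.318, 0.001]
contact_force: [-0.6, -0.5, -0.5]
width: 0.0684
grip_force: 0.0
```

```bash
python3 - <<'E'
from h import *
q,d=shot('side','s9'); s=manip.read_state(); print(s['clock'],s['ee_pos'],s['contact_force'],s['width'])
caps('s9b','side',{'T':(.565,-.18),'B':(.489,.154),'C':(.4788,.2283)})
cv2.imwrite('pics/c9.png',q[:,:,::-1])
E
```

```text
15.7 [ 0.56436203 -0.17932621  0.15657403] [ 0.18866196  1.08013494 -1.11925854] 0.06827748140437621
15.75 [ 0.56405291 -0.17931065  0.15599722] [-0.04738724 -0.73157303 -0.73412373]
T 235 top 0.0985 centre [ 0.5641 -0.1781  0.0967] near axis z 0.0962
B 315 top 0.0873 centre [0.4892 0.1548 0.0857] near axis z 0.0861
C 373 top 0.0874 centre [0.4786 0.229  0.0856] near axis z 0.0859
```

View pics/c9.png

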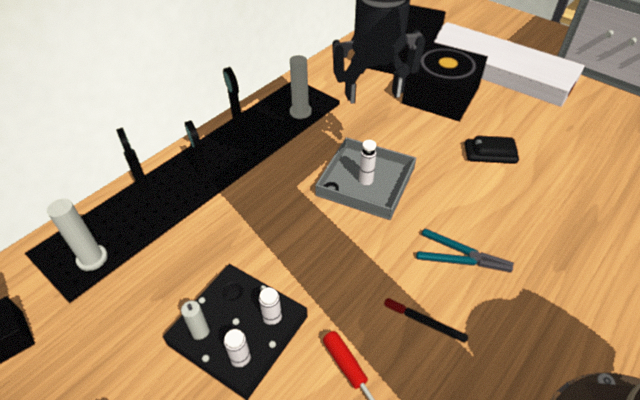

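The rejected damper stands upright in the tray at (368,163), cap top at 0.097 as expected. The two sound ones stand home in the holder at (270,305) and (237,347), and the gripper is clear. Handing in.

```bash
python3 -c "
from plant import manip
print(manip.close_job())"
```

```text
the job is handed in; nothing more can be done
None
```

The sticking damper (the one at holder +x, −y, which stopped dead at about 8 mm) is standing upright in the reject tray, the two sound ones are in the holder with plungers fully home, and the job was handed in at about 16 s.

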